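# Lock the spin dryer's spindle

## Task

The instrument spin dryer on the counter has its basket off and its spindle must be locked for cleaning. Turn the upright flatted shaft until its flats line up with the slot of the locking fork and let go of it; then slide the fork by its round post fully home, so that it straddles the shaft. Leave the timer box, whose bar knob looks similar, and the instrument tray where they stand.

Things in the scene. Friction and masses are not known exactly. Their poses are not given: they have to be found in the camera images.
- shaft (a point): Upright steel shaft end in the white dryer's dark deck (70 mm high), milled to two flats: blade 14 mm thick (own x), 44 wide (own y), top 135 mm above counter. Point: on its axis, 115 mm above counter; grip across the flats. Turns about the vertical either way, light friction, stays. In line when own y is parallel to the post's y, either way round; starts 30 to 90 deg off.
- post (a point): Black round post, 24 mm diameter, top 135 mm above counter, on the dryer's steel locking fork (60 mm wide, top 84 mm; rails 88 mm). Point: on its axis, 115 mm above counter. Slides along own y, +y straight to the shaft's axis; 2 N friction, stays. Post to shaft axis: 140 to 150 mm at start, 95 fully home (stop). Prongs' slot: 22 mm wide; a shaft out of line blocks it.
- timer: Bystander: loose grey timer box 100 x 120 x 50 mm with a black bar knob (12 x 44 mm, 26 mm tall) on top; origin at the centre of its underside. Not to be moved.
- tray: Bystander: loose open steel instrument tray 120 x 190 x 35 mm; origin at the centre of its underside. Not to be moved.

How it is judged:
By the outcome, as a careful person would: the job done as asked, in the order asked, and still so for the second after the job is handed in, with the robot touching nothing.
It also fails if it takes over 42 s, if anything falls off the work surface, if the arm or the gripper's body presses on something with over 40 N, if the wrist force passes 120 N, or if a joint passes its speed limit or range.

## Robot

A 6-joint arm with a two-finger parallel gripper is mounted at the origin on the work surface. World frame = base frame: x ahead of the robot, y to its left, z up, the work surface at z = 0. Lengths are in m, angles in rad, forces in N, time in s.
With the tool pointing down it reaches from about 0.35 to 0.975 m from the base axis. Payload 4.9 kg.
Tool frame: the origin (TCP) lies at the very end of the fingers, on their centre line; the grasp point (between the pads) lies behind it (manip.grip_depth is the z of the grasp point in the tool frame, in m); z points along the fingers, y is the direction in which the jaws open and shut (so a half turn about z gives the same grasp; the last joint's range is limited). The gripper opens to 85 mm and grips with 20 to 120 N. Pads are 22 mm wide; open, the fingers measure 114 mm over their backs; the gripper's body (76 mm by 85 mm) begins 54 mm behind the grasp point. The pads swing forward as they close: fully open they stand 13 mm farther back than shut.
Start: joints at [1.182, 0.053, 1.613, -0, 1.476, -0.119], TCP at [0.167, 0.602, 0.231] pointing down, gripper open.
Joint ranges: [-3.01, 3.01], [-1.01, 2.22], [0.06, 2.58], [-1.02, 4.17], [0.09, 2.62], [-3.14, 3.14]. Speed limits (rad/s): [2.57, 2.57, 3.14, 3.14, 3.14, 3.14].

## Interface

Orientations are given as a unit quaternion [w, x, y, z].
In Python, from plant import state, optics, manip, silhouettes, place_of gives the robot as it stands. The module is installed in compiled form; this text tells all that it offers.
- The arm moves only by the tool jog_arm, never from a script. Its argument "increments" is a list of rows, each an object with "slide": the shift along the tool's x, y, z in mm, a list of three; "rotation": the turn, a rotation vector about the tool's x, y, z in degrees, a list of three. A call has 1 to 20 rows; each row shifts and turns the commanded pose from where the row before left it, along the tool's axes as they then stand; what a row does not reach is not made up. A row lasts 1/12 s, in which the tool goes at most 41.7 mm and 7.16 degrees, less where a joint would pass 70% of its speed; a pose out of reach is approached as far as the arm can. A call with a gripper value outside its range is refused whole. "fingers" is the opening, from 0 (shut) to 1 (fully open), set as the call begins (left out, the last holds). The fingers move at their own pace and stop on an object; the grip force is fixed at half the most. Time passes only in rows, so rows that do not move let the fingers close. It gives the time, the measured TCP pose, the force and the opening at its end, in the units of the state.
- state(): the state, without advancing time (a new reading comes with each control period).
- optics.grab_frame(name): name is "scene" or "top" or "wrist"; returns a dict with "frame" (420x560x3 uint8, blue, green, red), "camera_matrix" (3x3 intrinsics, pixels), "R" (3x3) and "t" (3): a world point X has camera coordinates R X + t. Camera axes: x right, y down, z forward; pixel columns grow to the right and rows downward; lengths in m; the calibration is good to about 2 mm. A picture is of the moment at which its call begins. There is no depth.
- manip.job_done(): hands the job in, once; it reports no verdict.
Trained networks look in the newest picture that a camera, given by its name, has taken for a name from the list of things; names that differ only in an ending like _2 or _b are one class to them, and where a whole thing is asked for, a point or a joint stands for the part that bears it (a point fixed in the world has none). Each returns a list of dicts, best first, with "score" (0 to 1); they miss things now and then, are a little off and sometimes report something else, mostly with a low value. They report only what shows in the picture. A call takes as long as a camera call.
- silhouettes(thing, camera): "mask" (420x560 bool, what is visible of it) and "bbox" ([left, top, right, bottom] in pixels, round what is visible of it).
- place_of(thing, camera): "uv" ([column, row] in pixels: a listed point, or the origin of a listed thing).
The state is a dict: "time": time; "joint_pos": joint angles; "joint_vel": joint speeds; "joint_efforts": joint torques, N m; "tool_pos": TCP position; "tool_rot": TCP orientation; "contact_force": force on the tool from outside, world axes, zero at the start; "ft_torque": the same for the moment, N m; "gripper_width": opening from 0.0 (shut) to 1.0 (fully open).
Only numpy, scipy, OpenCV 4.12 (cv2) and the standard library are available. Lean on these libraries where they do the work, as an engineer would, in place of code of your own. Each camera call takes 0.05 s, during which the arm holds its last target.

## Working session

There is one attempt and no reset: what is moved stays moved. The work goes in short steps, Python scripts to look and compute and a tool call to move; the robot and the scene stay as the last step left them, time stands still between calls to the robot, and variables do not carry over. Pictures are saved under pics/ and viewed, and the job is handed in when it is done.

Besides the shell and the picture viewer there is one more tool, called after "Request:" by a JSON object that holds its "method" and its "body". jog_arm: Moves the arm, as the interface text tells. Its arguments: {"type":"object","properties":{"increments":{"type":"array","items":{"type":"object","properties":{"slide":{"type":"array","items":{"type":"number"}},"rotation":{"type":"array","items":{"type":"number"}}}}},"fingers":{"type":"number"}},"required":["increments"]}

```bash
mkdir -p pics
cat > h.py <<'E'
import numpy as np, cv2
from plant import state, optics, manip, silhouettes, place_of
def ray(f,uv):
    K,R,t=map(np.array,(f["camera_matrix"],f["R"],f["t"]))
    c=-R.T@t; d=R.T@np.linalg.inv(K)@np.array([uv[0],uv[1],1.]); return c,d
def atz(f,uv,z):
    c,d=ray(f,uv); return c+d*(z-c[2])/d[2]
def proj(f,X):
    p=np.array(f["camera_matrix"])@(np.array(f["R"])@np.array(X)+np.array(f["t"])); return p[:2]/p[2]
E
python3 - <<'E'
from h import *
print(state()); print(manip.grip_depth)
for n in ["scene","top"]:
    f=optics.grab_frame(n); cv2.imwrite(f"pics/{n}0.png",f["frame"])
    for th,z in [("shaft",.115),("post",.115),("timer",0),("tray",0)]:
        for r in place_of(th,n)[:3]: print(n,th,round(r["score"],2),np.round(r["uv"],1),np.round(atz(f,r["uv"],z),4))
E
```

```text
{'time': 0.0, 'joint_pos': array([ 1.18199103e+00,  5.34000114e-02,  1.61429047e+00, -1.53983254e-05,
        1.47599849e+00, -1.19029835e-01]), 'joint_vel': array([ 0.00067785, -0.00093231,  0.00022073,  0.00057882,  0.00032284,
       -0.00071057]), 'joint_efforts': array([ 4.92965264e-04, -3.93686628e+01, -3.70173705e+01, -9.13578810e-05,
        7.24778758e-03, -3.52950522e-06]), 'tool_pos': array([0.16635617, 0.60180858, 0.23003838]), 'tool_rot': array([-2.55876152e-04,  1.34478258e-01,  9.90915990e-01, -1.01647178e-03]), 'contact_force': array([-0.32891599, -1.4808047 , -0.45366852]), 'ft_torque': array([-0.02056002,  0.03585139, -0.00293364]), 'gripper_width': 1.0003830028634775}
-0.0187
scene shaft 0.6 [260.  207.8] [ 0.5653 -0.0418  0.115 ]
scene post 0.92 [220.3 190.9] [ 0.5724 -0.1866  0.115 ]
scene timer 0.69 [187.2 156.2] [ 0.4374 -0.4397  0.    ]
scene tray 0.69 [395.4 289.5] [0.5549 0.4326 0.    ]
top shaft 0.91 [293.5 190.8] [ 0.5697 -0.0479  0.115 ]
top post 0.85 [354.  190.7] [ 0.5737 -0.193   0.115 ]
top timer 0.73 [440.3 251.7] [ 0.4404 -0.4433  0.    ]
top tray 0.81 [107.9 197.1] [0.5646 0.4393 0.    ]
```

View pics/scene0.png

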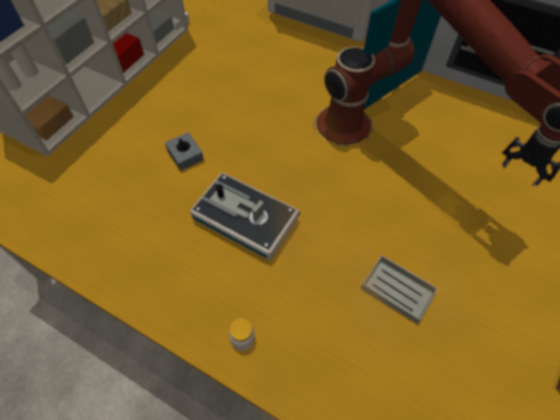

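View pics/top0.png

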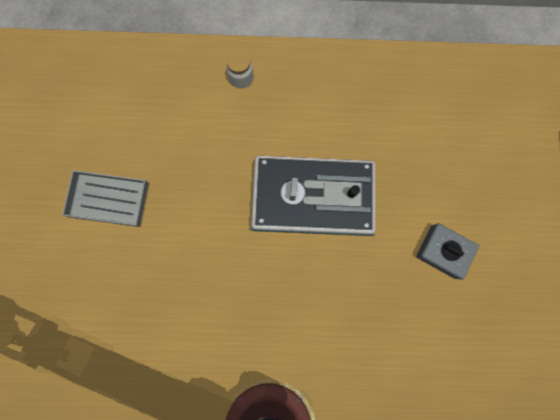

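Run:
```python
import cv2
a=cv2.imread("pics/top0.png")[140:250,240:400]; cv2.imwrite("pics/top0c.png",cv2.resize(a,None,fx=5,fy=5,interpolation=cv2.INTER_CUBIC))
```

```text
(no output)
```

View pics/top0c.png

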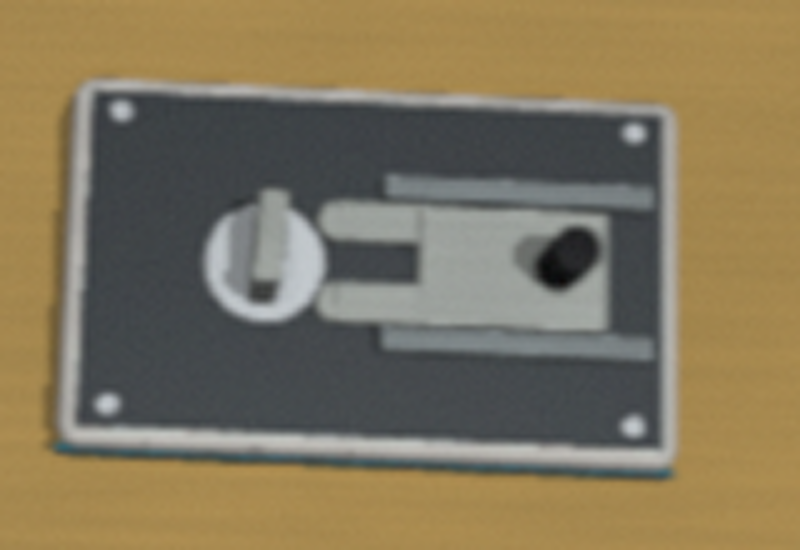

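The top picture shows the blade at about (293,188) lying nearly across the fork axis, about 88° off. The post is at (354,191) and the fork slot opens left toward the shaft. The timer at (450,250) and the tray at (107,198) are well clear. Next I'll move above the shaft for a wrist view.

Request:
{"method": "jog_arm", "body": {"increments": [{"slide": [-29.5,-27,-3],"rotation": [0,0,0]},{"slide": [-29.5,-27,-3],"rotation": [0,0,0]},{"slide": [-29.5,-27,-3],"rotation": [0,0,0]},{"slide": [-29.5,-27,-3],"rotation": [0,0,0]},{"slide": [-29.5,-27,-3],"rotation": [0,0,0]},{"slide": [-29.5,-27,-3],"rotation": [0,0,0]},{"slide": [-29.5,-27,-3],"rotation": [0,0,0]},{"slide": [-29.5,-27,-3],"rotation": [0,0,0]},{"slide": [-29.5,-27,-3],"rotation": [0,0,0]},{"slide": [-29.5,-27,-3],"rotation": [0,0,0]},{"slide": [-29.5,-27,-3],"rotation": [0,0,0]},{"slide": [-29.5,-27,-3],"rotation": [0,0,0]},{"slide": [-29.5,-27,-3],"rotation": [0,0,0]},{"slide": [-29.5,-27,-3],"rotation": [0,0,0]},{"slide": [-29.5,-27,-3],"rotation": [0,0,0]},{"slide": [-29.5,-27,-3],"rotation": [0,0,0]},{"slide": [-29.5,-27,-3],"rotation": [0,0,0]},{"slide": [-29.5,-27,-3],"rotation": [0,0,0]},{"slide": [-29.5,-27,-3],"rotation": [0,0,0]},{"slide": [0,0,0],"rotation": [0,0,-7]}], "fingers": 1}}

```text
time: 2.17
tool_pos: [0.5725, -0.047, 0.2884]
tool_rot: [0.001, 0.076, 0.997, -0.001]
contact_force: [-2.0, 0.9, -0.4]
gripper_width: 1.0
```

Request:
{"method": "jog_arm", "body": {"increments": [{"slide": [0,0,0],"rotation": [0,0,-4]},{"slide": [0,0,0],"rotation": [0,0,0]},{"slide": [0,0,0],"rotation": [0,0,0]}]}}

```text
time: 2.42
tool_pos: [0.5701, -0.0416, 0.2883]
tool_rot: [-0.0, 0.04, 0.999, 0.0]
contact_force: [-0.8, 0.3, -0.3]
gripper_width: 0.998
```

```bash
cat > w.py <<'E'
import sys
from h import *
from scipy.spatial.transform import Rotation as Ro
s=state(); q=s["tool_rot"]; R=Ro.from_quat([q[1],q[2],q[3],q[0]]).as_matrix()
print(s["time"],s["tool_pos"].round(4),"yang",np.degrees(np.arctan2(R[1,1],R[0,1])).round(2),"z",R[:,2].round(3),s["contact_force"].round(1),s["gripper_width"])
n=sys.argv[1]
for c in sys.argv[2:]:
    f=optics.grab_frame(c); cv2.imwrite(f"pics/{c}{n}.png",f["frame"]); 
    import pickle; pickle.dump(f,open(f"pics/{c}{n}.pkl","wb"))
    for th,z in [("shaft",.115),("post",.115)]:
        for r in place_of(th,c)[:2]: print(c,th,round(r["score"],2),np.round(r["uv"],1),np.round(atz(f,r["uv"],z),4))
E
python3 w.py 1 wrist top
```

```text
2.4167 [ 0.5701 -0.0416  0.2883] yang 85.42 z [-0.  0. -1.] [-0.8  0.3 -0.3] 0.9975493091694843
wrist shaft 0.83 [278.4 199.6] [ 0.5753 -0.0452  0.115 ]
wrist post 0.56 [111.1 206.4] [ 0.5698 -0.1903  0.115 ]
top shaft 0.74 [294.5 192.6] [ 0.5653 -0.0504  0.115 ]
top post 0.72 [356.2 188.5] [ 0.5792 -0.1984  0.115 ]
```

View pics/wrist1.png

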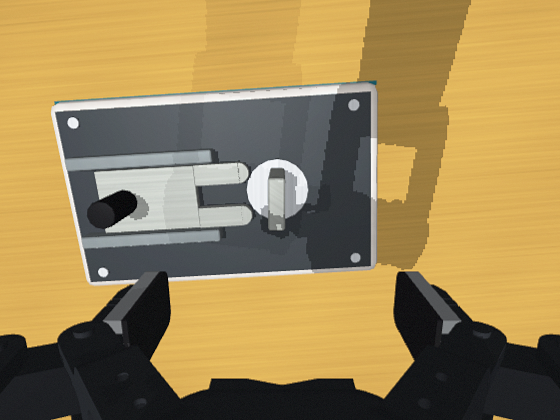

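Run:
```python
import cv2
a=cv2.imread("pics/wrist1.png")[140:250,200:320]; cv2.imwrite("pics/w1c.png",cv2.resize(a,None,fx=6,fy=5.4*6/5.4,interpolation=cv2.INTER_CUBIC)[:600])
```

```text
(no output)
```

View pics/w1c.png

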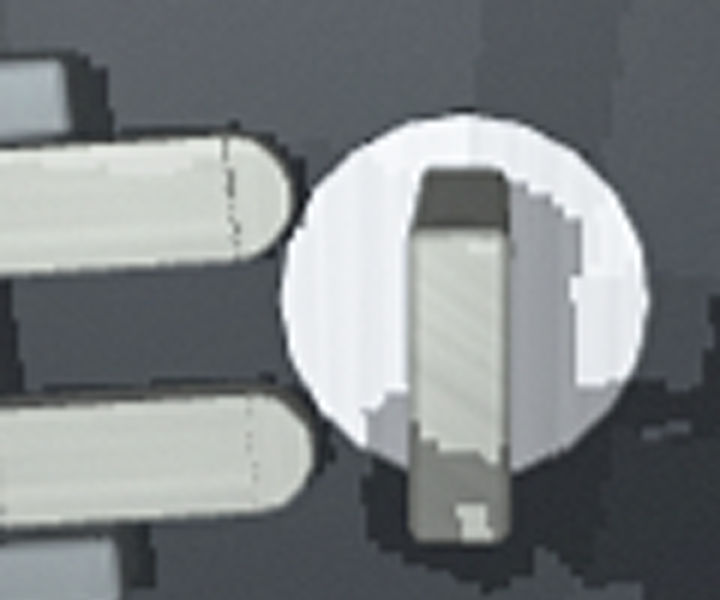

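Run:
```python
from h import *; import pickle
f=pickle.load(open("pics/wrist1.pkl","rb"))
ang=lambda a,b:round(float(np.degrees(np.arctan2(*(b-a)[[1,0]]))),2)
c=[atz(f,(200+u/6,140+v/6),.135) for u,v in [(413,230),(508,228),(511,543),(409,543)]]
print(np.round(c,4),np.mean(c,0)); print("sides",ang(c[3],c[0]),ang(c[2],c[1]),"w",np.linalg.norm(c[0]-c[1]),np.linalg.norm(c[0]-c[3]))
for a,b,z in [((53,103),(376,83),.07),((92,284),(376,267),.07),((65,158),(212,150),.088),((85,247),(219,239),.088),((73,123),(353.5,104.5),.07),((103,272),(355,257.5),.07)]:
    print(ang(atz(f,a,z),atz(f,b,z)))
for u,v in [(102,213.5)]: print(atz(f,(u,v),.135))
for u in [0]: 
  # disc centre (465,293) at z ~.07; prongs slot middle
  for z in (.07,.075): print("disc",atz(f,(200+465/6,140+293/6),z))
  print("slot mid",atz(f,(200+240/6,140+(259+396)/12),.084), atz(f,(200,140+(275+408)/12),.084))
print("tool y axis etc");
```

```text
[[ 0.5529 -0.0508  0.135 ]
 [ 0.5536 -0.0382  0.135 ]
 [ 0.5973 -0.0412  0.135 ]
 [ 0.5962 -0.0552  0.135 ]] [ 0.57499551 -0.04633902  0.135     ]
sides 174.19 176.09 w 0.012612809662014491 0.0435499039206882
88.79
89.13
88.5
89.02
89.06
88.96
[ 0.57088381 -0.18917263  0.135     ]
disc [ 0.57465956 -0.04636828  0.07      ]
disc [ 0.57367757 -0.0462328   0.075     ]
slot mid [ 0.57459059 -0.0817535   0.084     ] [ 0.57381534 -0.11972368  0.084     ]
tool y axis etc
```

Request:
{"method": "jog_arm", "body": {"increments": [{"slide": [-5,-4.3,20]},{"slide": [0,0,30]},{"slide": [0,0,30]},{"slide": [0,0,30]},{"slide": [0,0,30]},{"slide": [0,0,25]},{"slide": [0,0,15]},{"slide": [0,0,9]},{"slide": [0,0,0]},{"slide": [0,0,0]},{"slide": [0,0,0]}]}}

```text
invalid input
```

```bash
python3 w.py 2 wrist scene
```

```text
2.7167 [ 0.57   -0.041   0.2885] yang 85.55 z [ 0. -0. -1.] [-0.3 -0.3 -0. ] 0.9993905349239895
wrist shaft 0.9 [278.1 200.7] [ 0.5763 -0.045   0.115 ]
wrist post 0.69 [108.9 207.7] [ 0.5711 -0.1921  0.115 ]
scene shaft 0.69 [259.3 208.8] [ 0.5696 -0.0418  0.115 ]
scene post 0.79 [220.7 188.7] [ 0.5645 -0.1903  0.115 ]
```

View pics/wrist2.png

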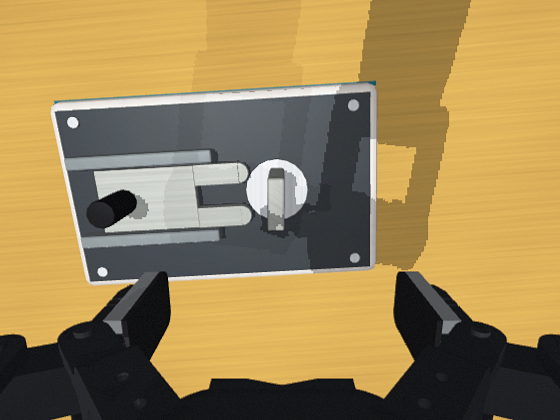

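The call was refused because the rows left out "rotation", so the picture is unchanged (shaft about (276,204), post top (102,213)). I'll resend with both fields.

Request:
{"method": "jog_arm", "body": {"increments": [{"slide": [-5,-4.7,20],"rotation": [0,0,0]},{"slide": [0,0,30],"rotation": [0,0,0]},{"slide": [0,0,30],"rotation": [0,0,0]},{"slide": [0,0,30],"rotation": [0,0,0]},{"slide": [0,0,30],"rotation": [0,0,0]},{"slide": [0,0,25],"rotation": [0,0,0]},{"slide": [0,0,15],"rotation": [0,0,0]},{"slide": [0,0,9],"rotation": [0,0,0]},{"slide": [0,0,0],"rotation": [0,0,0]},{"slide": [0,0,0],"rotation": [0,0,0]},{"slide": [0,0,0],"rotation": [0,0,0]}]}}

```text
time: 3.93
tool_pos: [0.5759, -0.0468, 0.1011]
tool_rot: [0.001, 0.039, 0.999, -0.0]
contact_force: [-0.6, 0.0, 1.0]
gripper_width: 0.999
```

```bash
python3 w.py 3 wrist
```

```text
3.9333 [ 0.5759 -0.0468  0.1011] yang 85.54 z [ 0.003 -0.001 -1.   ] [-0.6  0.   1. ] 0.9994437133568951
wrist shaft 0.89 [282.8 294. ] [ 0.5753 -0.0466  0.115 ]
```

View pics/wrist3.png

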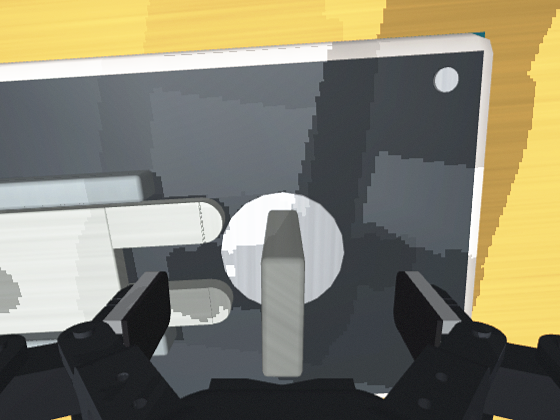

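The blade top at about (283,318) is centred between the pads at (150,300) and (415,300), and the prongs lie clear below. Closing now.

Request:
{"method": "jog_arm", "body": {"increments": [{"slide": [0,0,0],"rotation": [0,0,0]},{"slide": [0,0,0],"rotation": [0,0,0]},{"slide": [0,0,0],"rotation": [0,0,0]},{"slide": [0,0,0],"rotation": [0,0,0]},{"slide": [0,0,0],"rotation": [0,0,0]},{"slide": [0,0,0],"rotation": [0,0,0]},{"slide": [0,0,0],"rotation": [0,0,0]},{"slide": [0,0,0],"rotation": [0,0,0]},{"slide": [0,0,0],"rotation": [0,0,0]},{"slide": [0,0,0],"rotation": [0,0,0]}], "fingers": 0}}

```text
time: 4.92
tool_pos: [0.5746, -0.0465, 0.0994]
tool_rot: [-0.0, 0.039, 0.999, 0.0]
contact_force: [-1.0, 0.7, 1.7]
gripper_width: 0.156
```

```bash
python3 w.py 4 wrist
```

```text
4.9167 [ 0.5746 -0.0465  0.0994] yang 85.54 z [-0.  0. -1.] [-1.   0.7  1.7] 0.15641719004090107
wrist shaft 0.94 [284.6 297.6] [ 0.5747 -0.0457  0.115 ]
```

View pics/wrist4.png

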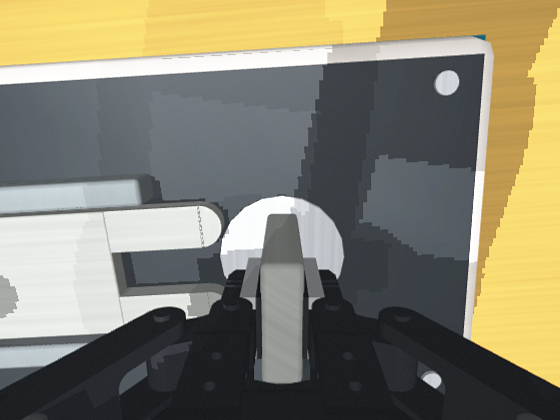

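Both pads lie flat on the blade, opening about 13 mm against 14, and the force is near zero. Now I'll turn it +86.6° about tool z.

Request:
{"method": "jog_arm", "body": {"increments": [{"slide": [0,0,0],"rotation": [0,0,2]},{"slide": [0,0,0],"rotation": [0,0,4]},{"slide": [0,0,0],"rotation": [0,0,6]},{"slide": [0,0,0],"rotation": [0,0,6]},{"slide": [0,0,0],"rotation": [0,0,6]},{"slide": [0,0,0],"rotation": [0,0,6]},{"slide": [0,0,0],"rotation": [0,0,6]},{"slide": [0,0,0],"rotation": [0,0,6]},{"slide": [0,0,0],"rotation": [0,0,6]},{"slide": [0,0,0],"rotation": [0,0,6]},{"slide": [0,0,0],"rotation": [0,0,6]},{"slide": [0,0,0],"rotation": [0,0,6]},{"slide": [0,0,0],"rotation": [0,0,6]},{"slide": [0,0,0],"rotation": [0,0,6]},{"slide": [0,0,0],"rotation": [0,0,5]},{"slide": [0,0,0],"rotation": [0,0,3.6]},{"slide": [0,0,0],"rotation": [0,0,0]},{"slide": [0,0,0],"rotation": [0,0,0]},{"slide": [0,0,0],"rotation": [0,0,0]}]}}

```text
time: 6.65
tool_pos: [0.5753, -0.0459, 0.0994]
tool_rot: [0.0, 0.713, 0.701, 0.001]
contact_force: [2.5, 3.6, -0.1]
gripper_width: 0.156
```

```bash
python3 w.py 5 wrist
```

```text
6.65 [ 0.5753 -0.0459  0.0994] yang -0.97 z [ 0.002  0.001 -1.   ] [ 2.5  3.6 -0.1] 0.15568724205507006
wrist shaft 0.77 [284.  300.3] [ 0.5756 -0.0478  0.115 ]
```

View pics/wrist5.png

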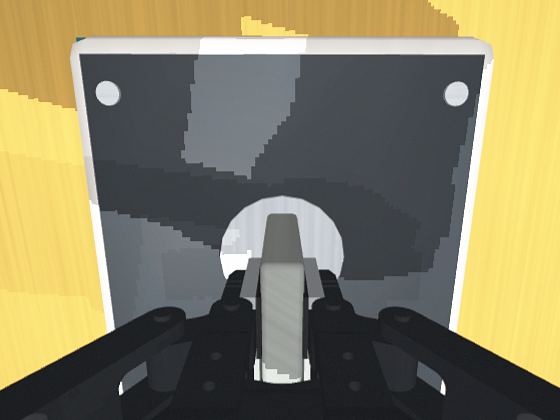

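The blade now runs parallel to the deck's long sides, square to its far edge at row 38. I'll release, rise, and move over the post for a check.

Request:
{"method": "jog_arm", "body": {"increments": [{"slide": [0,0,0],"rotation": [0,0,0]},{"slide": [0,0,0],"rotation": [0,0,0]},{"slide": [0,0,0],"rotation": [0,0,0]},{"slide": [0,0,0],"rotation": [0,0,0]},{"slide": [0,0,0],"rotation": [0,0,0]},{"slide": [0,0,0],"rotation": [0,0,0]},{"slide": [0,0,0],"rotation": [0,0,0]},{"slide": [0,0,-10],"rotation": [0,0,0]},{"slide": [0,0,-25],"rotation": [0,0,0]},{"slide": [0,0,-35],"rotation": [0,0,0]},{"slide": [0,0,-35],"rotation": [0,0,0]},{"slide": [0,0,-35],"rotation": [0,0,0]},{"slide": [-33,-0.4,-20],"rotation": [0,0,0]},{"slide": [-35,-0.4,-10],"rotation": [0,0,0]},{"slide": [-35,-0.4,0],"rotation": [0,0,0]},{"slide": [-30,-0.4,0],"rotation": [0,0,0]},{"slide": [-10,0,0],"rotation": [0,0,0]},{"slide": [0,0,0],"rotation": [0,0,0]},{"slide": [0,0,0],"rotation": [0,0,0]},{"slide": [0,0,0],"rotation": [0,0,0]}], "fingers": 1}}

```text
time: 8.47
tool_pos: [0.5705, -0.1882, 0.2693]
tool_rot: [-0.0, 0.713, 0.701, 0.0]
contact_force: [0.2, 0.2, -0.5]
gripper_width: 1.001
```

```bash
python3 w.py 6 wrist
```

```text
8.4667 [ 0.5705 -0.1882  0.2693] yang -0.99 z [-0.     0.001 -1.   ] [ 0.2  0.2 -0.5] 1.0007250922577613
wrist shaft 0.68 [286.3   3.6] [ 0.5759 -0.0471  0.115 ]
wrist post 0.92 [280.3 196.9] [ 0.569  -0.1877  0.115 ]
```

View pics/wrist6.png

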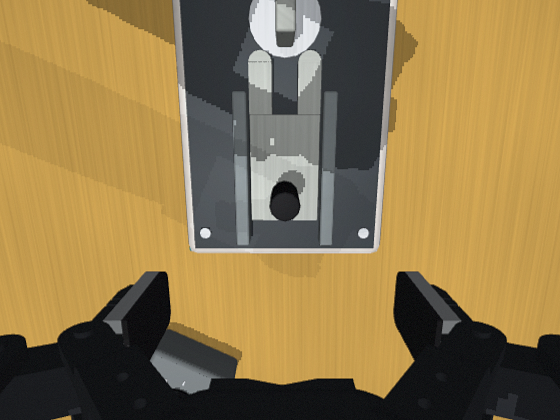

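Run:
```python
from h import *; import pickle,cv2
f=pickle.load(open("pics/wrist6.pkl","rb"))
print(atz(f,(285,206),.135))
cv2.imwrite("pics/w6c.png",cv2.resize(f["frame"][0:230,220:350],None,fx=2.6*1.6/1.6,fy=2.6,interpolation=cv2.INTER_CUBIC))
```

```text
[ 0.57260453 -0.19046935  0.135     ]
```

View pics/w6c.png

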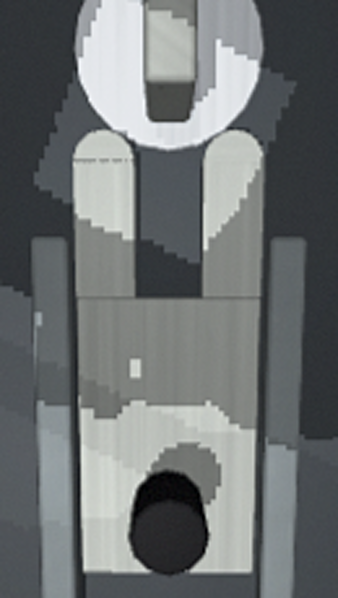

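Seen from the wrist, the flats are in line with the slot: blade centre and slot centre are both at column about 285. The post top is at (285,206), so about (0.572, -0.190). I'll descend over the post and grip it.

Request:
{"method": "jog_arm", "body": {"increments": [{"slide": [-1.8,1.5,20],"rotation": [0,0,0]},{"slide": [0,0,35],"rotation": [0,0,0]},{"slide": [0,0,35],"rotation": [0,0,0]},{"slide": [0,0,30],"rotation": [0,0,0]},{"slide": [0,0,25],"rotation": [0,0,0]},{"slide": [0,0,15],"rotation": [0,0,0]},{"slide": [0,0,9],"rotation": [0,0,0]},{"slide": [0,0,0],"rotation": [0,0,0]},{"slide": [0,0,0],"rotation": [0,0,0]},{"slide": [0,0,0],"rotation": [0,0,0]}]}}

```text
time: 9.45
tool_pos: [0.5731, -0.1915, 0.1022]
tool_rot: [0.001, 0.713, 0.701, 0.001]
contact_force: [0.0, 0.6, -0.2]
gripper_width: 1.0
```

Request:
{"method": "jog_arm", "body": {"increments": [{"slide": [0,0,0],"rotation": [0,0,0]},{"slide": [0,0,0],"rotation": [0,0,0]},{"slide": [0,0,0],"rotation": [0,0,0]},{"slide": [0,0,0],"rotation": [0,0,0]},{"slide": [0,0,0],"rotation": [0,0,0]},{"slide": [0,0,0],"rotation": [0,0,0]},{"slide": [0,0,0],"rotation": [0,0,0]},{"slide": [0,0,0],"rotation": [0,0,0]},{"slide": [0,0,0],"rotation": [0,0,0]}], "fingers": 0}}

```text
time: 10.2
tool_pos: [0.5726, -0.1914, 0.1009]
tool_rot: [0.001, 0.714, 0.701, 0.0]
contact_force: [3.5, 0.0, 0.9]
gripper_width: 0.261
```

```bash
python3 w.py 7 wrist
```

```text
10.2 [ 0.5726 -0.1914  0.1009] yang -1.06 z [ 0.002 -0.    -1.   ] [3.5 0.  0.9] 0.2613877059622055
wrist post 0.6 [279.3 291.7] [ 0.5712 -0.1905  0.115 ]
```

View pics/wrist7.png

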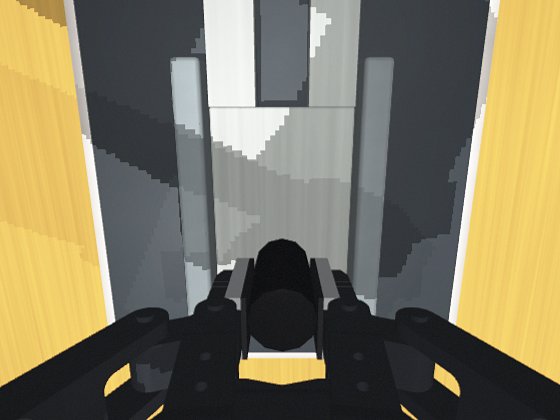

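The post at (283,320) is held squarely between the pads (opening about 22 mm). Now sliding +y: 40 mm first, then small steps while watching the force.

Request:
{"method": "jog_arm", "body": {"increments": [{"slide": [3,0,0],"rotation": [0,0,0]},{"slide": [5,0,0],"rotation": [0,0,0]},{"slide": [6,0,0],"rotation": [0,0,0]},{"slide": [6,0,0],"rotation": [0,0,0]},{"slide": [6,0,0],"rotation": [0,0,0]},{"slide": [6,0,0],"rotation": [0,0,0]},{"slide": [5,0,0],"rotation": [0,0,0]},{"slide": [3,0,0],"rotation": [0,0,0]},{"slide": [0,0,0],"rotation": [0,0,0]},{"slide": [0,0,0],"rotation": [0,0,0]}]}}

```text
time: 11.18
tool_pos: [0.5733, -0.1508, 0.1009]
tool_rot: [0.0, 0.714, 0.701, 0.001]
contact_force: [4.6, 0.8, 3.7]
gripper_width: 0.26
```

Request:
{"method": "jog_arm", "body": {"increments": [{"slide": [2,0,0],"rotation": [0,0,0]},{"slide": [2,0,0],"rotation": [0,0,0]},{"slide": [2,0,0],"rotation": [0,0,0]},{"slide": [1,0,0],"rotation": [0,0,0]},{"slide": [0,0,0],"rotation": [0,0,0]},{"slide": [0,0,0],"rotation": [0,0,0]}]}}

```text
time: 11.68
tool_pos: [0.5734, -0.1446, 0.1009]
tool_rot: [0.001, 0.714, 0.701, 0.0]
contact_force: [4.8, -0.4, 2.2]
gripper_width: 0.262
```

Request:
{"method": "jog_arm", "body": {"increments": [{"slide": [1,0,0],"rotation": [0,0,0]},{"slide": [1,0,0],"rotation": [0,0,0]},{"slide": [1,0,0],"rotation": [0,0,0]},{"slide": [1,0,0],"rotation": [0,0,0]},{"slide": [0,0,0],"rotation": [0,0,0]},{"slide": [0,0,0],"rotation": [0,0,0]}]}}

```text
time: 12.18
tool_pos: [0.5735, -0.1422, 0.1009]
tool_rot: [0.002, 0.714, 0.7, -0.001]
contact_force: [4.7, -5.8, 0.9]
gripper_width: 0.265
```

Request:
{"method": "jog_arm", "body": {"increments": [{"slide": [1,0,0],"rotation": [0,0,0]},{"slide": [0,0,0],"rotation": [0,0,0]},{"slide": [0,0,0],"rotation": [0,0,0]}]}}

```text
time: 12.43
tool_pos: [0.5735, -0.1422, 0.1009]
tool_rot: [0.003, 0.714, 0.7, -0.001]
contact_force: [5.5, -8.5, 0.7]
gripper_width: 0.26
```

Request:
{"method": "jog_arm", "body": {"increments": [{"slide": [1,0,0],"rotation": [0,0,0]},{"slide": [1,0,0],"rotation": [0,0,0]},{"slide": [1,0,0],"rotation": [0,0,0]},{"slide": [0,0,0],"rotation": [0,0,0]},{"slide": [0,0,0],"rotation": [0,0,0]}]}}

```text
time: 12.85
tool_pos: [0.5735, -0.1421, 0.1009]
tool_rot: [0.005, 0.714, 0.7, -0.003]
contact_force: [5.7, -18.9, -1.8]
gripper_width: 0.264
```

```bash
python3 w.py 8 wrist
```

```text
12.85 [ 0.5735 -0.1421  0.1009] yang -1.1 z [ 0.002 -0.012 -1.   ] [  5.7 -18.9  -1.8] 0.2642974102271889
wrist shaft 0.79 [283.4  12.8] [ 0.5753 -0.0465  0.115 ]
wrist post 0.93 [280.7 290.6] [ 0.5726 -0.1406  0.115 ]
```

View pics/wrist8.png

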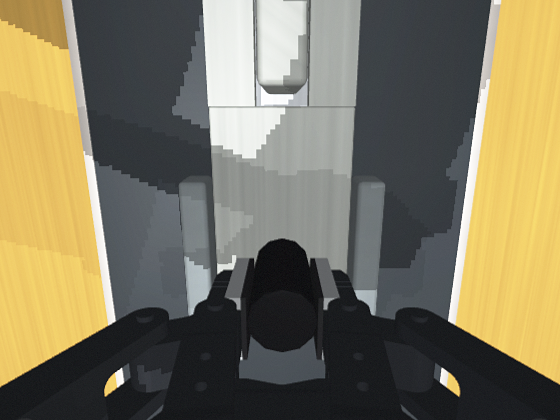

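The blade at (283,50) sits between the prongs. The post stopped dead at y = -0.142 while the force rose to 19 N, and the post-to-shaft distance is about 95 mm. I'll relax the push slightly, release and rise.

Request:
{"method": "jog_arm", "body": {"increments": [{"slide": [-1.5,0,0],"rotation": [0,0,0]},{"slide": [-1.5,0,0],"rotation": [0,0,0]},{"slide": [0,0,0],"rotation": [0,0,0]}]}}

```text
time: 13.25
tool_pos: [0.5735, -0.1422, 0.1009]
tool_rot: [0.002, 0.714, 0.7, -0.001]
contact_force: [5.7, -9.0, 1.1]
gripper_width: 0.264
```

Request:
{"method": "jog_arm", "body": {"increments": [{"slide": [0,0,0],"rotation": [0,0,0]},{"slide": [0,0,0],"rotation": [0,0,0]},{"slide": [0,0,0],"rotation": [0,0,0]},{"slide": [0,0,0],"rotation": [0,0,0]},{"slide": [0,0,0],"rotation": [0,0,0]},{"slide": [0,0,0],"rotation": [0,0,0]},{"slide": [0,0,0],"rotation": [0,0,0]},{"slide": [0,0,-10],"rotation": [0,0,0]},{"slide": [0,0,-25],"rotation": [0,0,0]},{"slide": [0,0,-35],"rotation": [0,0,0]},{"slide": [0,0,-35],"rotation": [0,0,0]},{"slide": [0,0,-35],"rotation": [0,0,0]},{"slide": [0,0,-30],"rotation": [0,0,0]},{"slide": [0,0,-10],"rotation": [0,0,0]},{"slide": [0,0,0],"rotation": [0,0,0]},{"slide": [0,0,0],"rotation": [0,0,0]},{"slide": [0,0,0],"rotation": [0,0,0]}], "fingers": 1}}

```text
time: 14.67
tool_pos: [0.5719, -0.1389, 0.2777]
tool_rot: [-0.002, 0.714, 0.701, -0.001]
contact_force: [0.5, 0.3, -0.8]
gripper_width: 1.003
```

```bash
python3 w.py 9 wrist top
python3 - <<'E'
from h import *
import pickle
f=pickle.load(open("pics/top9.pkl","rb"))
for th in("timer","tray"):
    for r in place_of(th,"top")[:1]: print(th,np.round(atz(f,r["uv"],0),4))
E
```

```text
14.6667 [ 0.5719 -0.1389  0.2777] yang -1.06 z [-0.004  0.001 -1.   ] [ 0.5  0.3 -0.8] 1.002979808204439
wrist shaft 0.87 [290.6  76.8] [ 0.5795 -0.0461  0.115 ]
wrist post 0.89 [282.8 193.9] [ 0.5719 -0.1377  0.115 ]
top shaft 0.52 [293.5 191.2] [ 0.5687 -0.0479  0.115 ]
timer [ 0.4425 -0.4448  0.    ]
tray [0.5648 0.443  0.    ]
```

View pics/wrist9.png

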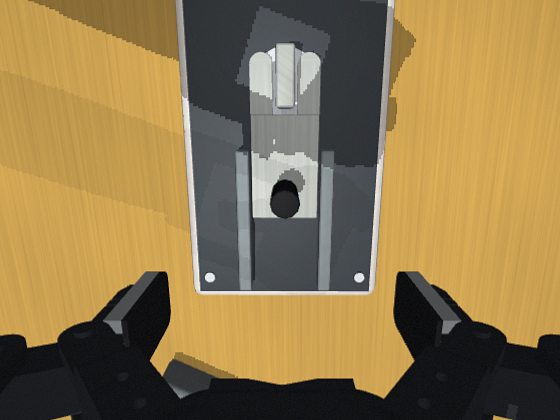

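View pics/top9.png

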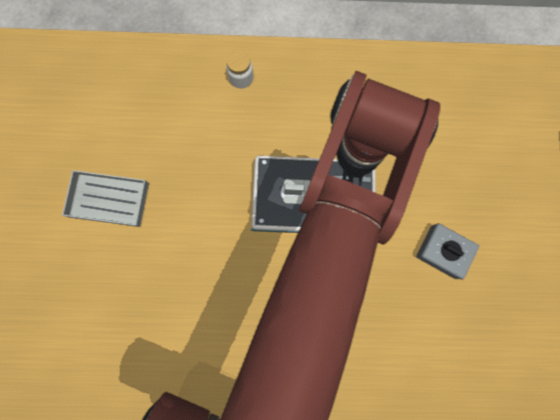

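Run:
```python
from h import *; import pickle
f=pickle.load(open("pics/wrist9.pkl","rb"))
a,b=atz(f,(285,204),.135),atz(f,(285.5,75),.135); print(a,b,np.linalg.norm(a-b))
print(manip.job_done())
```

```text
[ 0.57355895 -0.14155629  0.135     ] [ 0.57544087 -0.04661999  0.135     ] 0.09495495142551943
the job is handed in; nothing more can be done
None
```

I locked the spindle and handed the job in at about 15 s of the 42 s allowed. I turned the shaft about 86.5° until its flats lined up with the fork's slot, then let go. I then slid the fork by its post until it hit the stop.

- **Fork home:** during the push the post stopped dead at y = -0.142 while the force rose to about 19 N. After release, I measured 95.0 mm between post and shaft in the wrist picture, against 95 mm required. The blade stands between the prongs.
- **Robot clear:** the gripper is open about 14 cm above the post, with no contact force.
- **Bystanders:** the timer and tray look unmoved in the top pictures. Their network positions agree with the first reading within 4 mm, which is about its noise.

Two checks fell short. In the last pictures, the network did not report the post in the top view, where the arm covers it. Its wrist-view shaft point was about 4 mm off my own measurement. I relied on the picture and the force at the stop. One early move call was refused for a missing field, and nothing moved.

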